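# Sort the route parcels into their trays, express first

## Task

On the counter of the parcel shop, put each of the four parcels that carry a colour (three stickered cartons and the capped tube) into the route tray of the same colour, standing upright in the middle of the tray; the red express parcel goes into its tray before any of the others is delivered. Set them down gently, do not drop them, and leave the carton without a coloured sticker and the roll of tape where they are.

Things in the scene. Friction and masses are not known exactly. Their poses are not given: they have to be found in the camera images.
- carton_red: The express parcel. Small brown cardboard carton with a red route sticker on its top that folds down its sides; 60 mm along its x, 48 mm along its y, 55 mm tall. Loose, 0.08 to 0.21 kg, starts upright at any of the ten places, yaw up to 1.2 rad either way. Origin: centre of its underside, z up.
- carton_yellow: Small brown cardboard carton with a yellow route sticker on its top that folds down its sides; 80 mm along its x, 42 mm along its y, 50 mm tall. Loose, 0.08 to 0.21 kg, starts upright at any of the ten places, yaw up to 1.2 rad either way. Origin: centre of its underside, z up.
- tube_green: Short brown cardboard mailing tube standing upright, with a green end cap on top; 50 mm across, 72 mm tall. Loose, 0.07 to 0.16 kg. Origin: centre of its underside, z up.
- carton_blue: Small brown cardboard carton with a blue route sticker on its top that folds down its sides; 54 mm along its x, 54 mm along its y, 60 mm tall. Loose, 0.08 to 0.21 kg, starts upright at any of the ten places, yaw up to 1.2 rad either way. Origin: centre of its underside, z up.
- tray_red: Shallow square red plastic route tray, 104 mm along x and y outside, 96 mm inside, its rim 12 mm above the counter, its floor 4 mm thick. Fixed to the counter; lies at any of the ten places on the counter where the parcels lie too, yaw up to 0.25 rad either way. Origin: centre of its underside (so its floor lies 4 mm above the origin).
- tray_yellow: Shallow square yellow plastic route tray, 104 mm along x and y outside, 96 mm inside, its rim 12 mm above the counter, its floor 4 mm thick. Fixed to the counter; lies at any of the ten places on the counter where the parcels lie too, yaw up to 0.25 rad either way. Origin: centre of its underside (so its floor lies 4 mm above the origin).
- tray_green: Shallow square green plastic route tray, 104 mm along x and y outside, 96 mm inside, its rim 12 mm above the counter, its floor 4 mm thick. Fixed to the counter; lies at any of the ten places on the counter where the parcels lie too, yaw up to 0.25 rad either way. Origin: centre of its underside (so its floor lies 4 mm above the origin).
- tray_blue: Shallow square blue plastic route tray, 104 mm along x and y outside, 96 mm inside, its rim 12 mm above the counter, its floor 4 mm thick. Fixed to the counter; lies at any of the ten places on the counter where the parcels lie too, yaw up to 0.25 rad either way. Origin: centre of its underside (so its floor lies 4 mm above the origin).
- carton_plain: Brown cardboard carton without any coloured sticker, only a white address label: 66 mm along x, 52 mm along y, 52 mm tall, loose. To be left alone. Origin: centre of its underside.
- tape_roll: Roll of brown parcel tape lying flat: 90 mm across, 74 mm hole, 48 mm high, loose. To be left alone. Origin: centre of its underside.
Mind the look-alikes: they are no part of the job. Of the things like the tray_yellow, leave any that is brown; of the rest the smaller one is meant.

How it is judged:
On the way:
1. the red parcel stands released in the red tray while none of the other three is in its tray yet (horizontal distance between carton_red and tray_red below 0.015 m and z of carton_red in the frame of tray_red between 0.001 and 0.008 m and angle between carton_red's own z axis and vertical below 0.1 rad and linear speed of carton_red below 0.02 m/s and angular speed of carton_red below 0.2 rad/s and contact force between the fingers and carton_red below 0.1 N and horizontal distance between carton_yellow and tray_yellow above 0.06 m and horizontal distance between tube_green and tray_green above 0.06 m and horizontal distance between carton_blue and tray_blue above 0.06 m), for 0.2 s.
At the end, for the whole second after the job is handed in: Each of the four coloured parcels stands upright (within 0.1 rad) on the floor of the tray of its own colour, its centre within 15 mm of the tray's centre, released and at rest (horizontal distance between carton_red and tray_red below 0.015 m and z of carton_red in the frame of tray_red between 0.001 and 0.008 m and angle between each of carton_red, carton_yellow, tube_green, carton_blue's own z axis and vertical below 0.1 rad and linear speed of each of carton_red, carton_yellow, tube_green, carton_blue below 0.02 m/s and angular speed of each of carton_red, carton_yellow, tube_green, carton_blue below 0.2 rad/s and contact force between the fingers and carton_red below 0.1 N and horizontal distance between carton_yellow and tray_yellow below 0.015 m and z of carton_yellow in the frame of tray_yellow between 0.001 and 0.008 m and contact force between the fingers and carton_yellow below 0.1 N and horizontal distance between tube_green and tray_green below 0.015 m and z of tube_green in the frame of tray_green between 0.001 and 0.008 m and contact force between the fingers and tube_green below 0.1 N and horizontal distance between carton_blue and tray_blue below 0.015 m and z of carton_blue in the frame of tray_blue between 0.001 and 0.008 m and contact force between the fingers and carton_blue below 0.1 N); the robot touches nothing.
It fails at once if the plain carton was disturbed (moved more than 20 mm) (distance of carton_plain from where it was at the start of the episode above 0.02 m).
It fails at once if the roll of tape was disturbed (moved more than 20 mm) (distance of tape_roll from where it was at the start of the episode above 0.02 m).
It fails at once if a coloured parcel was dropped or thrown (faster than 0.7 m/s while out of the fingers, as after a fall of 25 mm) ((contact force between the fingers and carton_red below 0.1 N and linear speed of carton_red above 0.7 m/s) or (contact force between the fingers and carton_yellow below 0.1 N and linear speed of carton_yellow above 0.7 m/s) or (contact force between the fingers and tube_green below 0.1 N and linear speed of tube_green above 0.7 m/s) or (contact force between the fingers and carton_blue below 0.1 N and linear speed of carton_blue above 0.7 m/s)).
It also fails if it takes over 120 s, if anything falls off the work surface, if the arm or the gripper's body presses on something with over 40 N, if the wrist force passes 120 N, or if a joint passes its speed limit or range.

## Robot

A 6-joint arm with a two-finger parallel gripper is mounted at the origin on the work surface. World frame = base frame: x ahead of the robot, y to its left, z up, the work surface at z = 0. Lengths are in m, angles in rad, forces in N, time in s.
With the tool pointing down it reaches from about 0.275 to 0.725 m from the base axis. Payload 5.6 kg.
Tool frame: the origin (TCP) lies midway between the tips of the shut fingers; the grasp point (between the pads) lies 19 mm behind it (manip.tcp_to_grasp is the distance from the TCP to the grasp point, in m); x points along the fingers, y is the direction in which the jaws open and shut, and the axes are right-handed (so a half turn about x gives the same grasp; the last joint's range is limited). The gripper opens to 85 mm and grips with 20 to 120 N. Pads are 22 mm wide; open, the fingers measure 114 mm over their backs; the gripper's body (76 mm by 85 mm) begins 54 mm behind the grasp point. The pads swing forward as they close: fully open they stand 13 mm farther back than shut.
Start: joints at [1.509, 0.255, 0.108, 0, -1.424, -0.285], TCP at [0.187, 0.517, 0.231] pointing down, gripper open.
Joint ranges: [-2.95, 2.95], [-1.21, 1.97], [-1.09, 1.5], [-2.87, 1.71], [-2.94, -0.07], [-3.05, 3.05]. Speed limits (rad/s): [2.57, 2.57, 3.14, 3.14, 3.14, 3.14].

## Interface

Orientations are given as a unit quaternion [x, y, z, w].
In Python, from rig import manip gives the robot as it stands. Calls block until the motion is done:
- manip.reach(position, orientation): joint-space move of the TCP to a pose.
- manip.line_to(position, rotation=None, velocity=0.15): straight line of the TCP; rotation=None keeps the orientation; velocity is the mean speed in m/s.
- manip.goto_joints(angles): joint-space move.
- manip.open_gripper() and manip.close(f_grip=None): open the fingers fully, or close them until they stop; f_grip is the grip in N (None keeps the last).
- manip.wait(seconds).
- manip.inverse_kinematics(position, orientation): joint angles nearest the present ones, or None.
- manip.get_image(name): name is "side" or "top" or "wrist"; returns the picture (400x640x3 uint8, red, green, blue); there is no depth.
- manip.get_calibration(name): a dict with "vertical_fov" (degrees; the focal length in pixels is half the picture's height over the tangent of half this angle, whatever the lens; pixels are square), "cx", "cy" (the principal point, pixels), "T" (4x4, takes a point from camera to world coordinates); the wrist camera has in their place "mount" (4x4, takes a point from camera to tool coordinates, whose origin is the TCP and whose axes are the tool frame's). Camera axes: x right, y down, z forward; pixel columns grow to the right and rows downward; lengths in m; the calibration is good to about 2 mm. A picture is of the moment at which its call begins: read the wrist's pose just before it. get_calibration takes no time and is no camera call.
A pose or a line that the arm cannot do raises manip.IKError and nothing moves.
- manip.sign_off(): hands the job in, once; it reports no verdict.
Readings, each from a call of its own:
- manip.current_time_s(): time.
- manip.current_joint_pos(): joint angles.
- manip.current_qd(): joint speeds.
- manip.current_effort(): joint torques, N m.
- manip.current_eef_pos(): TCP position.
- manip.current_ee_rot(): TCP orientation.
- manip.current_force(): force on the tool from outside, world axes, zero at the start.
- manip.current_torque(): the same for the moment, N m.
- manip.current_grip_width(): opening from 0.0 (shut) to 1.0 (fully open).
Only numpy, scipy, OpenCV 4.12 (cv2) and the standard library are available. Lean on these libraries where they do the work, as an engineer would, in place of code of your own. Each camera call takes 0.05 s, during which the arm holds its last target. There are 200 camera calls.

## Working session

There is one attempt and no reset: what is moved stays moved. The work goes in short steps, each a Python script; the robot and the scene stay as the last script left them, time stands still between calls to the robot, and variables do not carry over. Pictures are saved under pics/ and viewed, about 12 in all and at most 16, crops included, and the job is handed in when it is done.

```bash
ls; mkdir -p pics; python3 - <<'E'
from rig import manip
import cv2
for n in("top","side"):
    im=manip.get_image(n); cv2.imwrite(f"pics/{n}0.png",im[:,:,::-1])
    c=manip.get_calibration(n); print(n,c)
print(manip.get_calibration("wrist"),manip.current_ee_rot(),manip.current_time_s(),manip.tcp_to_grasp)
E
```

```text
pics
top {'vertical_fov': 49.84965158996493, 'cx': 324.48163518539894, 'cy': 198.6904542158813, 'T': array([[-0.01184308, -0.98580765,  0.16746053,  0.27129937],
       [-0.99992344,  0.01107514, -0.00551899,  0.04316169],
       [ 0.00358601, -0.16751307, -0.98586333,  1.06333696],
       [ 0.        ,  0.        ,  0.        ,  1.        ]])}
side {'vertical_fov': 55.516504428542135, 'cx': 316.6603875675295, 'cy': 197.89568319306855, 'T': array([[ 0.90778761, -0.28959696,  0.30340609,  0.12386408],
       [-0.41939148, -0.63655014,  0.64723621, -0.6302004 ],
       [ 0.00569556, -0.71479894, -0.69930682,  0.7742107 ],
       [ 0.        ,  0.        ,  0.        ,  1.        ]])}
{'vertical_fov': 59.56759998872838, 'cx': 316.8766261867552, 'cy': 197.11972649902063, 'mount': array([[-1.68202255e-03, -2.71269465e-01,  9.62501973e-01,
        -1.41761789e-01],
       [ 9.99998372e-01, -1.08447291e-03,  1.44190398e-03,
        -6.69386695e-04],
       [ 6.52662797e-04,  9.62502832e-01,  2.71270847e-01,
        -6.94974569e-02],
       [ 0.00000000e+00,  0.00000000e+00,  0.00000000e+00,
         1.00000000e+00]])} [-0.69642729  0.12262154  0.69656937  0.12142527] 0.1 0.0187
```

View pics/top0.png

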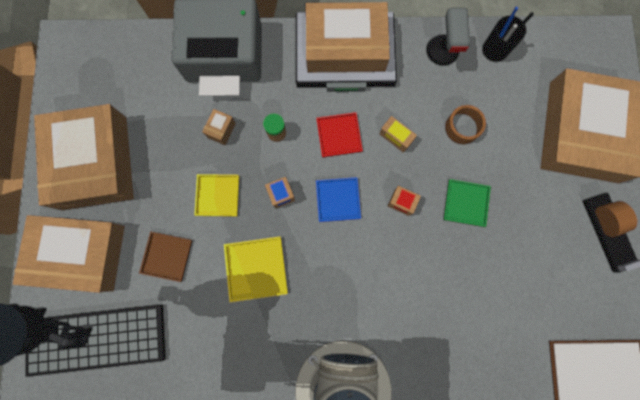

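View pics/side0.png

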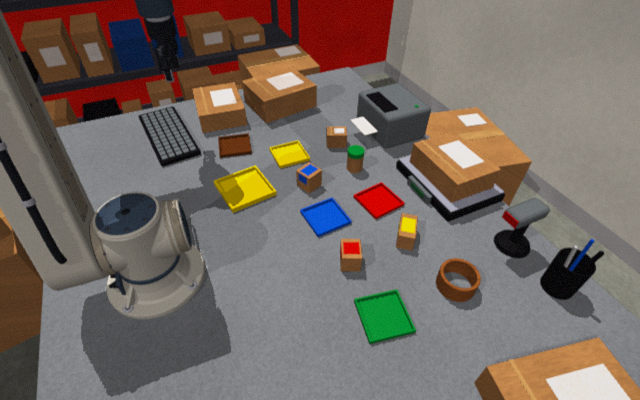

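```bash
cat > h.py <<'E'
import numpy as np, cv2
from rig import manip
from scipy.spatial.transform import Rotation as R
def quat(t):  # tool down, jaw axis at angle t in world xy
    c,s=np.cos(t),np.sin(t)
    return R.from_matrix(np.array([[0,c,s],[0,s,-c],[-1,0,0]])).as_quat()
def cam(name):
    c=manip.get_calibration(name)
    if name=="wrist":
        T=np.eye(4);T[:3,:3]=R.from_quat(manip.current_ee_rot()).as_matrix();T[:3,3]=manip.current_eef_pos()
        T=T@c["mount"]
    else: T=c["T"]
    return T,200/np.tan(np.radians(c["vertical_fov"]/2)),c["cx"],c["cy"]
def cast(C,uv,z):
    T,f,cx,cy=C; uv=np.asarray(uv,float).reshape(-1,2)
    d=np.c_[(uv[:,0]-cx)/f,(uv[:,1]-cy)/f,np.ones(len(uv))]@T[:3,:3].T
    return (T[:3,3]+d*((z-T[2,3])/d[:,2])[:,None])[:,:2]
def proj(C,p):
    T,f,cx,cy=C; q=T[:3,:3].T@(np.asarray(p)-T[:3,3]); return np.array([cx+f*q[0]/q[2],cy+f*q[1]/q[2]])
HUE={"red":(174,6),"yellow":(22,35),"green":(45,85),"blue":(100,130),"brown":(5,35)}
def mask(im,col,smin=150,vmin=40):
    h,s,v=cv2.split(cv2.cvtColor(im,cv2.COLOR_RGB2HSV)); a,b=HUE[col]
    m=((h>=a)&(h<=b)) if a<b else ((h>=a)|(h<=b))
    return (m&(s>=smin)&(v>=vmin)).astype(np.uint8)*255
def blobs(m,amin=30):
    cs,_=cv2.findContours(m,cv2.RETR_EXTERNAL,cv2.CHAIN_APPROX_NONE)
    return [c for c in cs if cv2.contourArea(c)>amin]
def rect(C,c,z):
    p=cast(C,c.reshape(-1,2),z); (x,y),(w,h),a=cv2.minAreaRect((p*1000).astype(np.float32))
    if w<h: w,h,a=h,w,a+90
    a=(a+90)%180-90   # direction of the long side
    return np.array([x/1000,y/1000]),w,h,np.radians(a)
E
python3 - <<'E'
from h import *
C=cam("top"); im=cv2.imread("pics/top0.png")[:,:,::-1].copy()
for col in("red","yellow","green","blue"):
    for c in blobs(mask(im,col)):
        u=c.reshape(-1,2).mean(0).round(); z=.012 if cv2.contourArea(c)>900 else .055
        p,w,h,a=rect(C,c,z); print(col,u,p.round(3),round(w),round(h),round(a,2))
E
```

```text
red [405. 199.] [ 0.44  -0.155] 37 35 -0.44
red [339. 134.] [ 0.616 -0.002] 103 102 0.13
red [458.  49.] [ 0.821 -0.303] 44 14 1.56
yellow [255. 269.] [0.281 0.206] 139 137 -1.44
yellow [217. 195.] [0.463 0.304] 105 101 1.56
yellow [392. 139.] [ 0.587 -0.13 ] 45 8 0.86
yellow [399. 131.] [ 0.608 -0.146] 50 35 0.91
green [467. 203.] [ 0.436 -0.315] 102 100 1.39
green [274. 124.] [0.63 0.16] 49 45 0.45
blue [279. 190.] [0.464 0.146] 38 27 0.38
blue [338. 199.] [0.448 0.004] 102 102 -1.51
blue [508.  22.] [ 0.896 -0.438] 92 13 -0.53
```

```bash
cat >> h.py <<'E'
def goto(xy,z,t):
    """reach with the half-turn of t that keeps joint 6 nearest mid-range"""
    best=None
    for tt in (t,t+np.pi):
        q=manip.inverse_kinematics([*xy,z],quat(tt))
        if q is not None and (best is None or abs(q[5])<abs(best[0])): best=(q[5],tt)
    if best is None: raise RuntimeError("no ik")
    manip.reach([*xy,z],quat(best[1])); return best[1]
def look(xy,tag,z=.2,t=np.pi/2):
    """camera straight above xy (camera sits 0.07 behind the TCP along tool z)"""
    xy=np.asarray(xy,float); zt=np.array([np.sin(t),-np.cos(t)])
    manip.reach([*(xy+.0695*zt),z],quat(t)); manip.wait(.3)
    C=cam("wrist"); im=manip.get_image("wrist"); cv2.imwrite(f"pics/{tag}.png",im[:,:,::-1]); return C,im
def parcel(C,im,xy,h,col,amin=300):
    m=mask(im,"brown",70)|mask(im,col,110)
    m=cv2.morphologyEx(m,cv2.MORPH_CLOSE,np.ones((5,5)))
    m=cv2.morphologyEx(m,cv2.MORPH_OPEN,np.ones((5,5)))
    u=proj(C,[*xy,h]); c=min(blobs(m,amin),key=lambda c:np.hypot(*(c.reshape(-1,2).mean(0)-u)))
    return (*rect(C,c,h),c)
E
python3 - <<'E'
from h import *
for t in (np.pi/2,-np.pi/2): print(t,manip.inverse_kinematics([.51,-.155,.2],quat(t)))
C,im=look((.44,-.155),"w_red")
p,w,h,a,c=parcel(C,im,(.44,-.155),.055,"red"); print(p,w,h,a,manip.current_time_s())
im=im.copy();cv2.drawContours(im,[c],-1,(255,0,255),1);cv2.imwrite("pics/w_red.png",im[:,:,::-1])
E
```

```text
1.5707963267948966 [-1.17626061e-03  2.33052703e-01 -4.07960737e-04  0.00000000e+00
 -1.33733566e+00 -1.56962007e+00]
-1.5707963267948966 [-1.17626061e-03  2.33052703e-01 -4.07960737e-04  0.00000000e+00
 -1.33733566e+00  1.57197259e+00]
[ 0.4405267 -0.1545018] 59.31394577026367 48.231727600097656 1.1327571938536825 3.0917
```

View pics/w_red.png

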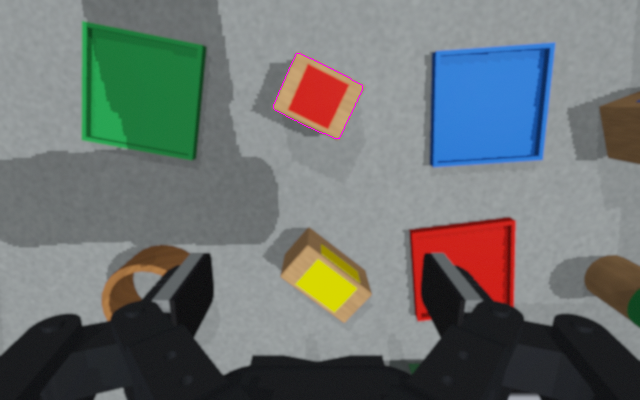

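```bash
cat >> h.py <<'E'
TRAY={"red":(.616,-.002,.13),"yellow":(.463,.304,0.),"green":(.436,-.315,-.18),"blue":(.448,.004,.06)}
def deliver(col,p,a,zg=.018,up=.16):
    """grip across the short side (a = long-side direction), set down in the tray of that colour"""
    manip.open_gripper() if manip.current_grip_width()<.95 else None
    t=goto(p,up,a-np.pi/2); manip.line_to([*p,zg],velocity=.15)
    f0=manip.current_force(); manip.close(f_grip=30); print(col,"grip",manip.current_grip_width())
    manip.line_to([*p,up],velocity=.15); print("lifted",manip.current_grip_width(),(np.array(manip.current_force())-f0).round(2))
    x,y,yt=TRAY[col]; d=(yt-a+np.pi/4)%(np.pi/2)-np.pi/4
    if manip.inverse_kinematics([x,y,up],quat(t+d)) is None: d=0
    manip.reach([x,y,up],quat(t+d)); manip.line_to([x,y,.05],velocity=.15); manip.line_to([x,y,zg+.0045],velocity=.05)
    print("down",manip.current_grip_width(),(np.array(manip.current_force())-f0).round(2))
    manip.open_gripper(); manip.wait(.2); manip.line_to([x,y,up],velocity=.15); print("t",manip.current_time_s())
E
python3 - <<'E'
from h import *
deliver("red",(.4405,-.1545),1.133)
C,im=look((.600,-.075),"w2",z=.23)
for col,hh,xy in(("yellow",.05,(.608,-.146)),):
    p,w,h,a,c=parcel(C,im,xy,hh,col); print(col,p,w,h,a)
E
```

```text
red grip 0.5598317011833247
lifted 0.5603635768867784 [-0.25 -0.61 -1.88]
down 0.5568276273349978 [-2.52  0.19  3.14]
t 11.0167
yellow [ 0.60906976 -0.14444972] 79.59547424316406 45.071170806884766 0.8795345829241604
```

View pics/w2.png

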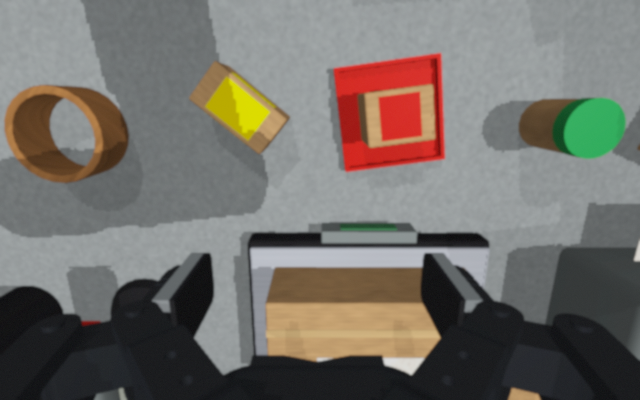

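```bash
python3 - <<'E'
from h import *
C=cam("wrist")
print("carton",cast(C,[(402,115.5)],.059),"tray",cast(C,[(334,68),(440,54),(444,158),(348,170)],.012).mean(0))
deliver("yellow",(.609,-.1445),.88)
C,im=look((.463,.225),"w3",z=.23)
p,w,h,a,c=parcel(C,im,(.464,.146),.06,"blue"); print(p,w,h,a)
E
```

```text
carton [[ 0.61565248 -0.00080185]] tray [ 6.16793162e-01 -3.86784301e-04]
yellow grip 0.4870450449370613
lifted 0.4892909845826412 [-0.66 -1.17 -3.22]
down 0.4865078789903471 [-2.39 -1.63  2.93]
t 21.4583
[0.46192108 0.14965649] 59.82036590576172 53.124900817871094 -1.2002965237052323
```

View pics/w3.png

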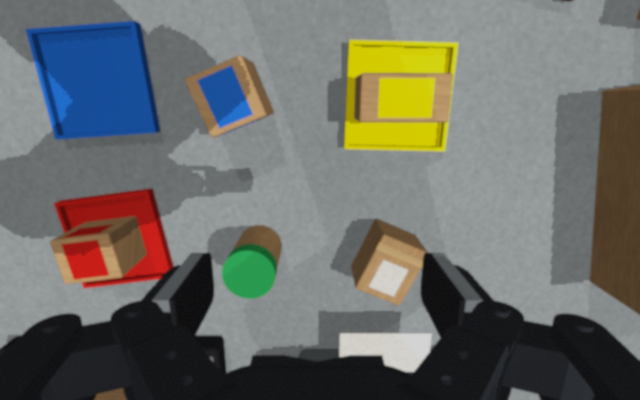

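```bash
python3 - <<'E'
from h import *
C=cam("wrist")
print("yellow carton",cast(C,[(404.5,97.5)],.054),"tray",cast(C,[(348,40),(458,42),(445,151),(345,150)],.012).mean(0))
C,im=look((.462,.148),"w4")
p,w,h,a,c=parcel(C,im,(.462,.148),.06,"blue"); print(p,w,h,a)
assert abs(w-54)<4 and abs(h-54)<4
deliver("blue",p,a)
C,im=look((.61,.155),"w5",z=.2)
m=mask(im,"green",110); c=max(blobs(m,300),key=cv2.contourArea)
print("tube",cv2.boundingRect(c),rect(C,c,.072)[:3])
E
```

```text
yellow carton [[0.46345479 0.30156582]] tray [0.46374906 0.30606743]
[0.4630043  0.14593042] 53.36664581298828 52.980224609375 -1.193912793414258
blue grip 0.6299893552442207
lifted 0.62855441294227 [-0.02  2.38 -0.83]
down 0.6279035707929038 [-3.92  0.78  6.23]
t 31.9667
tube (290, 84, 67, 68) (array([0.6258476 , 0.15964113]), 49.69194030761719, 49.503841400146484)
```

View pics/w5.png

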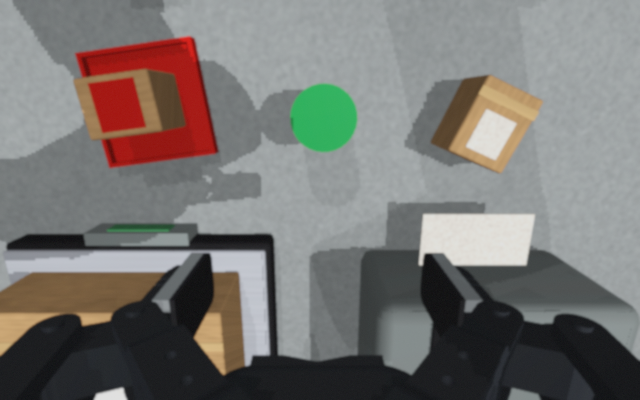

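```bash
python3 - <<'E'
from h import *
deliver("green",(.6258,.1596),0.,zg=.03,up=.19)
C,im=look((.443,-.16),"w6",z=.25)
m=mask(im,"green",110); print([cv2.boundingRect(c) for c in blobs(m,200)])
E
```

```text
green grip 0.5739401586035464
lifted 0.5736406554916618 [ 0.41 -0.62 -2.06]
down 0.5750459748989477 [-0.27 -0.43  0.44]
t 44.5417
[(109, 29, 116, 121)]
```

View pics/w6.png

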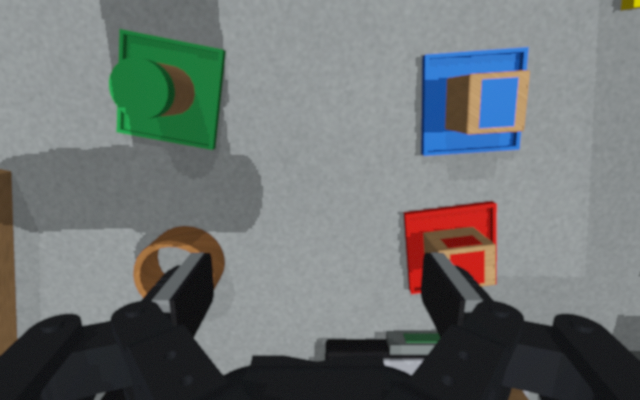

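```bash
python3 - <<'E'
from h import *
C=cam("wrist")
print("tube",cast(C,[(141.5,88)],.076),"tray",cast(C,[(121,30),(225,48),(214,149),(117,131)],.012).mean(0))
print("blue",cast(C,[(497.5,101.5)],.064),"tray",cast(C,[(423,55),(528,47),(520,150),(421,155)],.012).mean(0))
manip.reach([.3,0.0,.3],manip.current_ee_rot()) if 0 else manip.goto_joints([1.509,.255,.108,0,-1.424,-.285])
im=manip.get_image("top");cv2.imwrite("pics/top1.png",im[:,:,::-1]); print(manip.current_time_s())
E
```

```text
tube [[ 0.43555115 -0.31156803]] tray [ 0.43713344 -0.31372596]
blue [[0.44707695 0.00311924]] tray [0.44963704 0.00332642]
50.3667
```

View pics/top1.png

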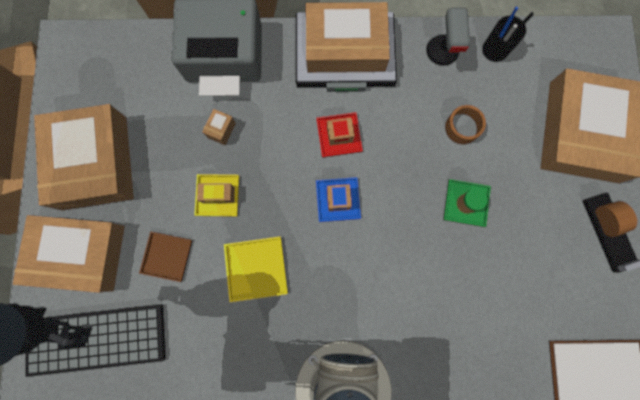

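The top view shows all four parcels upright in their trays: red at (340,131), yellow at (216,193), blue at (339,197) and green at (474,201). The plain carton (219,124) and the tape (466,124) have not moved, so I am handing in.

```bash
python3 -c "
from rig import manip
manip.sign_off(); print(manip.current_time_s())"
```

```text
the job is handed in; nothing more can be done
the job is handed in; nothing more can be done
```

All four coloured parcels are standing in the trays of their own colour, and the job is handed in; `sign_off` gives no verdict. The red express parcel went first, then yellow, blue and the green tube. The arm was back clear at about 50 s, well inside the 120 s limit.

In my last wrist-camera checks, the parcel centres were off their tray centres by these distances, against the 15 mm limit:

| Parcel | Offset from tray centre |
|---|---|
| red | about 1 mm |
| yellow | about 4.5 mm |
| blue | about 2.5 mm |
| green tube | about 2.7 mm |

The final top view shows all four upright, with the plain carton and the roll of tape where they started. I checked those two by eye only and did not measure how far they might have moved. The top camera and the wrist camera agreed on the tray positions to about 2 mm. No check failed.

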